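Dispense one specimen cassette and push it to the labelling square

TASK

Press the red plunger of the cassette dispenser all the way down once, so that it pushes a single pink cassette out of its front, and let it spring back up. Then push that cassette along the table with the fingertips into the middle of the blue taped square (not the orange one), without picking it up. Leave the other cassettes in the dispenser and do not disturb the bottles, the beaker or the marker.

Things in the scene. Friction and masses are not known exactly. Their poses are not given: they have to be found in the camera images.
- dispenser: Cassette dispenser fixed to the table. Origin on the table under the centre of the stack; its -x points out of its front, where cassettes come out. White magazine: x -20 to +20, y -27 to +27 mm, 42 mm high, 14 mm slot at the foot of its front, no floor (the stack stands on the table). Grey housing behind: x +20 to +85, y -31 to +31 mm (flanges to +-42 mm), 45 mm high, plunger on top.
- plunger_top (a point): Centre of the top face of the red round plunger cap, 32 mm across; 84 mm above the table at rest, 56 mm when fully pressed. It lies 55 mm behind (+x of) the dispenser's origin and is pressed straight down.
- plunger (a joint): Plunger travel in m: 0 up, 0.028 fully pressed, at its stop. Drives a pusher plate 2.25 mm forward per mm, so at full stroke the lowest cassette lies on the table, centre 60 mm in front of the dispenser origin. A spring brings it back (2.5 N to start, 8 N at full stroke); then the next cassette drops into place, and a second press would push that one out.
- cassette_1: The lowest cassette in the magazine, the one that comes out: pink plastic, 30 mm in its x, 42 mm in its y, 12 mm high, about 20 g. Origin at the centre of its underside; in the magazine its axes are those of the dispenser.
- cassette_2: The second cassette from below, same shape; starts 12 mm above the table and drops to the table inside the magazine when the plunger has come back.
- cassette_3: The third and topmost cassette, same shape; starts 24 mm above the table.
- blue_square: Square of blue tape on the table, 90 mm over its outer edges, strips 10 mm wide, flat (nothing to catch on). Origin at its centre on the table. It lies left or right of the dispenser's front. Keep the arm clear of the microscope (left of it, nearer the robot, 0.4 m high) and of the centrifuge on its stand (far right, from x 0.5 m and right of y -0.1 m, over 0.4 m high).
- orange_square: Square of orange tape of the same size, on the other side; not to be used.
- brown_bottle: Brown bottle with white cap standing loose on the table, 42 mm across, 92 mm high; origin at the centre of its underside. Bystander.
- dropper_bottle: Small brown bottle with black dropper top, loose, 30 mm across, 91 mm high; origin at the centre of its underside. Bystander.
- beaker: Clear beaker, loose, 47 mm across, 56 mm high; origin at the centre of its underside. Bystander.
- marker: Black marker with blue cap lying loose on the table, 131 mm along its y, 14 mm thick; origin at the centre of its underside. Bystander.
There are look-alikes about, which are no part of the job. What is shaped like the cassette_3 but black or white is not meant.

How it is judged:
By the outcome, as a careful person would: the job done as asked, in the order asked, and still so for the second after the job is handed in, with the robot touching nothing.
It also fails if it takes over 64 s, if anything falls off the work surface, if the arm or the gripper's body presses on something with over 40 N, if the wrist force passes 120 N, or if a joint passes its speed limit or range.

ROBOT

A 6-joint arm with a two-finger parallel gripper is mounted at the origin on a cart in front of the work surface, level with it; the furniture and walls round the work are solid. World frame = base frame: x ahead of the robot, y to its left, z up, the work surface at z = 0. Lengths are in mm, angles in rad, forces in N, time in s.
With the tool pointing down it reaches from about 300 to 850 mm from the base axis. Payload 5.4 kg.
Tool frame: the origin (TCP) lies at the very end of the fingers, on their centre line; the grasp point (between the pads) lies 19 mm behind it (tcp_to_grasp is the distance from the TCP to the grasp point, in mm); z points along the fingers, y is the line along which they close (so a half turn about z gives the same grasp; the last joint's range is limited). The gripper opens to 85 mm and grips with 20 to 120 N. Pads are 22 mm wide; open, the fingers measure 114 mm over their backs; the gripper's body (76 mm by 85 mm) begins 54 mm behind the grasp point. The pads swing forward as they close: fully open they stand 13 mm farther back than shut.
Start: joints at [1.139, 0.158, 1.597, -0, 1.386, -0.21], TCP at [126.503, 560.895, 202.499] pointing down, gripper open.
Joint ranges: [-2.91, 2.91], [-0.94, 2.29], [0.18, 2.7], [-1.29, 4.43], [0.17, 2.64], [-3, 3]. Speed limits (rad/s): [2.57, 2.57, 3.14, 3.14, 3.14, 3.14].

INTERFACE

Orientations are given as a unit quaternion [x, y, z, w].
In Python, from plant import * gives the robot as it stands. The module is installed in compiled form; this text tells all that it offers.
- The arm moves only by the tool play_rows, never from a script. Its argument "motion" is text: rows parted by semicolons, each of 7 numbers parted by spaces: the shift along the tool's x, y, z in mm, then the turn, a rotation vector about the tool's x, y, z in units of 5 degrees (1.0 is 5 degrees), then the finger opening in mm, from 0 to 85.4. In form: x y z rx ry rz jaw; .... A call has exactly 5 rows; each row is the pose to reach, as a shift and turn from the pose commanded when the call began, along the tool's axes at that moment; what a row does not reach only later rows make up. A row lasts 1/12 s, in which the tool goes at most 41.7 mm and 7.16 degrees, less where a joint would pass 70% of its speed; a pose out of reach is approached as far as the arm can. A call with a gripper value outside its range is refused whole. The fingers move at their own pace and stop on an object; "squeeze" is the grip in N (left out, the last holds). Time passes only in rows, so rows that repeat a pose let the fingers close, or fill a call up. It gives the time, the measured TCP pose, the force, the opening and the grip force at its end, in the units of the state.
- read_state(): the state, without advancing time (a new reading comes with each control period).
- camera(name): name is "scene" or "top"; returns a dict with "image" (400x640x3 uint8, red, green, blue), "range_z" (400x640 float32, mm along the optical axis (not along the pixel's ray), 0 where there is no reading), "camera_matrix" (3x3 intrinsics, pixels), "k1" (the pictures are not rectified: a ray, as slopes to the right and down, at radius r is drawn at 1 + k1 r^2 times it, then the intrinsics apply), "rvec" (rotation vector, rad) and "tvec" (3), from world to camera coordinates, as OpenCV has them. Camera axes: x right, y down, z forward; pixel columns grow to the right and rows downward; lengths in mm; the calibration is good to about 2 mm. A picture is of the moment at which its call begins.
- job_done(): hands the job in; it is judged then, once.
The state is a dict: "time": time; "joint_pos": joint angles; "joint_velocities": joint speeds; "tau": joint torques, N m; "tool_pos": TCP position; "ee_rot": TCP orientation; "ft_force": force on the tool from outside, world axes, zero at the start; "torque": the same for the moment, N m; "opening": finger opening in mm; "grip_force": force on a finger pad.
Only numpy, scipy, OpenCV 4.12 (cv2) and the standard library are available. Lean on these libraries where they do the work, as an engineer would, in place of code of your own. Each camera call takes 0.05 s, during which the arm holds its last target. There are 200 camera calls.

## Working session

There is one attempt and no reset: what is moved stays moved. The work goes in short steps, Python scripts to look and compute and a tool call to move; the robot and the scene stay as the last step left them, time stands still between calls to the robot, and variables do not carry over. Pictures are saved under pics/ and viewed, at most 14 in all, crops included, and the job is handed in when it is done.

Besides the shell and the picture viewer there is one more tool, called after "Emit:" in YAML: its name, and indented under it one key for each argument. play_rows: Moves the arm, as the interface text tells. Its arguments: {"type":"object","properties":{"motion":{"type":"string"},"squeeze":{"type":"number"}},"required":["motion"]}

```bash
mkdir -p pics
cat > h.py <<'E'
from plant import *
import numpy as np, cv2
from scipy.spatial.transform import Rotation as R
def pts(c,uv,z):
    "pixels -> world points on plane z"
    K=c["camera_matrix"];k1=c["k1"]
    uv=np.array(uv,float).reshape(-1,1,2)
    n=cv2.undistortPoints(uv,np.array(K,float),np.array([k1,0,0,0],float)).reshape(-1,2)
    Rm=cv2.Rodrigues(np.array(c["rvec"],float))[0];t=np.array(c["tvec"],float).ravel()
    o=-Rm.T@t; d=np.c_[n,np.ones(len(n))]@Rm
    return o+d*((z-o[2])/d[:,2])[:,None]
def proj(c,P):
    return cv2.projectPoints(np.array(P,float).reshape(-1,1,3),np.array(c["rvec"],float),np.array(c["tvec"],float),np.array(c["camera_matrix"],float),np.array([c["k1"],0,0,0],float))[0].reshape(-1,2)
def save(c,n,crop=None,s=1):
    im=c["image"][...,::-1]
    if crop: im=im[crop[1]:crop[3],crop[0]:crop[2]]
    cv2.imwrite("pics/"+n,cv2.resize(im,None,fx=s,fy=s,interpolation=cv2.INTER_CUBIC))
E
python3 - <<'E'
from h import *
for n in("scene","top"):
    c=camera(n);save(c,n+"0.png")
    Rm=cv2.Rodrigues(np.array(c["rvec"],float))[0];print(n,-Rm.T@np.array(c["tvec"]).ravel(),c["k1"])
s=read_state();print(s["time"],s["tool_pos"],s["ee_rot"],R.from_quat(s["ee_rot"]).as_matrix().round(3),s["opening"])
E
```

```text
scene [  -4.67767879 -321.81850805  707.65514338] -0.016579223694379492
top [349.30725627 207.33524462 919.74921853] -0.08301837492176446
0.1 [126.27706391 560.36702884 201.63194602] [ 1.10692485e-01  9.93854360e-01 -7.85231534e-04 -2.60000288e-04] [[-0.975  0.22  -0.001]
 [ 0.22   0.975 -0.002]
 [ 0.    -0.002 -1.   ]] 85.32550637496824
```

View pics/scene0.png

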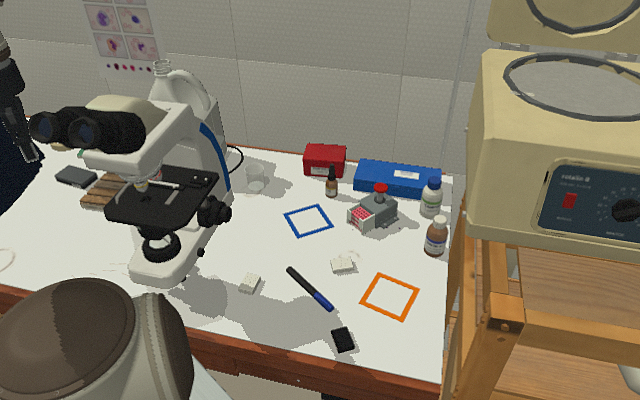

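View pics/top0.png

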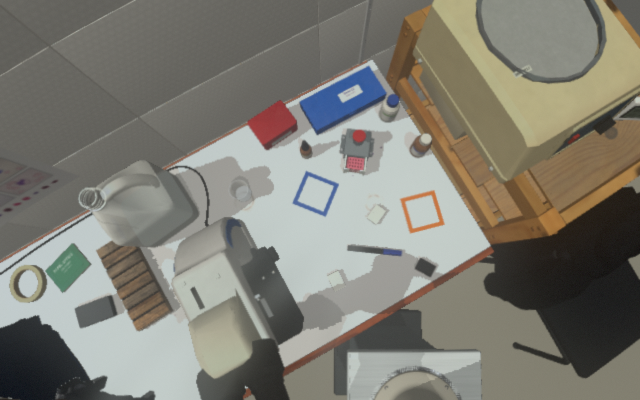

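The top view shows the red plunger at (358,136), with a red box at (272,124) as a look-alike. The pink cassettes are in the magazine at (355,163). White look-alikes are at (376,213) and (335,278), and a black one at (425,267). The blue tape is at (316,194) and the orange at (422,211), with a blue box at (342,100). The dropper bottle is at (306,150), the brown bottle at (421,146), the beaker at (240,188) and the marker at (375,250). I'm choosing the round plunger, the pink cassettes and the blue tape.

```bash
cat > m.py <<'E'
from h import *
def hsv(c): return cv2.cvtColor(c["image"],cv2.COLOR_RGB2HSV)
def blob(m,box):
    q=np.zeros(m.shape,np.uint8);q[box[1]:box[3],box[0]:box[2]]=m[box[1]:box[3],box[0]:box[2]]*255
    cs,_=cv2.findContours(q,cv2.RETR_EXTERNAL,cv2.CHAIN_APPROX_NONE)
    return max(cs,key=cv2.contourArea)
E
python3 - <<'E'
from m import *
B={"top":dict(bl=(285,165,345,222),pl=(345,122,372,150),pk=(335,150,380,175)),"scene":dict(bl=(275,198,340,242),pl=(365,178,395,206),pk=(345,200,372,230))}
for n in B:
    c=camera(n);h=hsv(c);H,S,V=h[...,0],h[...,1],h[...,2]
    m=(H>100)&(H<125)&(S>120); k=blob(m,B[n]["bl"]); P=pts(c,k.reshape(-1,2)+0.0,0)[:,:2].astype(np.float32)
    r=cv2.minAreaRect(P);print(n,"blue",r)
    m=((H<6)|(H>174))&(S>160);k=blob(m,B[n]["pl"]);
    u,rad=cv2.minEnclosingCircle(k);mo=k.reshape(-1,2);P=pts(c,mo,84);print("plunger px",u,rad,"world",pts(c,[u],84),np.ptp(P,axis=0),P.mean(0),cv2.boundingRect(k))
    print('depth', c["range_z"][int(u[1]),int(u[0])])
    m=((H<12)|(H>160))&(S>60)&(V>100);k=blob(m,B[n]["pk"]);print("pink",cv2.boundingRect(k),cv2.minAreaRect(pts(c,k.reshape(-1,2),36)[:,:2].astype(np.float32)))
    if n=="top":save(c,"crop.png",(285,85,445,225),5); 
    else: save(c,"crop2.png",(280,140,460,270),4)
E
```

```text
top blue ((527.1425170898438, 241.04359436035156), (84.9537582397461, 84.10482025146484), 68.23668670654297)Traceback (most recent call last):
  File "<stdin>", line 7, in <module>
  File "m.py", line 6, in blob
    return max(cs,key=cv2.contourArea)
ValueError: max() iterable argument is empty
```

```bash
cat > a.py <<'E'
from m import *
B={"top":dict(bl=(285,165,345,222),pl=(345,122,372,148),pk=(335,150,380,175)),"scene":dict(bl=(275,198,340,242),pl=(365,178,395,206),pk=(345,200,372,230))}
for n in B:
    c=camera(n);h=hsv(c);H,S,V=h[...,0],h[...,1],h[...,2]
    if n=="top":save(c,"crop.png",(285,85,445,225),5); print(h[136,358])
    else: save(c,"crop2.png",(280,140,460,270),4)
    m=(H>100)&(H<125)&(S>120); k=blob(m,B[n]["bl"]); P=pts(c,k.reshape(-1,2)+0.0,0)[:,:2].astype(np.float32)
    r=cv2.minAreaRect(P);print(n,"blue",r)
    m=((H<8)|(H>170))&(S>110);k=blob(m,B[n]["pl"]);
    u,rad=cv2.minEnclosingCircle(k);mo=k.reshape(-1,2);P=pts(c,mo,84);print("plunger px",u,rad,"world",pts(c,[u],84),np.ptp(P,axis=0),P.mean(0),cv2.boundingRect(k))
    print('depth', c["range_z"][int(u[1]),int(u[0])])
    m=((H<12)|(H>160))&(S>60)&(V>100);k=blob(m,B[n]["pk"]);print("pink",cv2.boundingRect(k),cv2.minAreaRect(pts(c,k.reshape(-1,2),36)[:,:2].astype(np.float32)))
E
python3 a.py
```

```text
[  0 153 163]
top blue ((527.1425170898438, 241.04359436035156), (84.9537582397461, 84.10482025146484), 68.23668670654297)
plunger px (358.8333435058594, 135.5) 6.3465681076049805 world [[649.82779326 137.95141377  84.        ]] [27.24356372 28.24130003  0.        ] [649.76949357 138.51213925  84.        ] (353, 130, 13, 12)
depth 874.55615
pink (346, 157, 18, 14) ((595.14306640625, 145.00608825683594), (41.52635192871094, 32.918853759765625), 89.53706359863281)
scene blue ((530.291015625, 242.836669921875), (87.73026275634766, 87.86520385742188), 68.31611633300781)
plunger px (380.5, 187.0) 6.800835609436035 world [[651.82413875 137.17264231  84.        ]] [32.92539757 32.3855603   0.        ] [650.60762384 136.75978944  84.        ] (374, 183, 14, 10)
depth 1000.31195
pink (350, 206, 22, 23) ((586.6005859375, 143.9853973388672), (66.0158920288086, 41.87575149536133), 10.971747398376465)
```

View pics/crop.png

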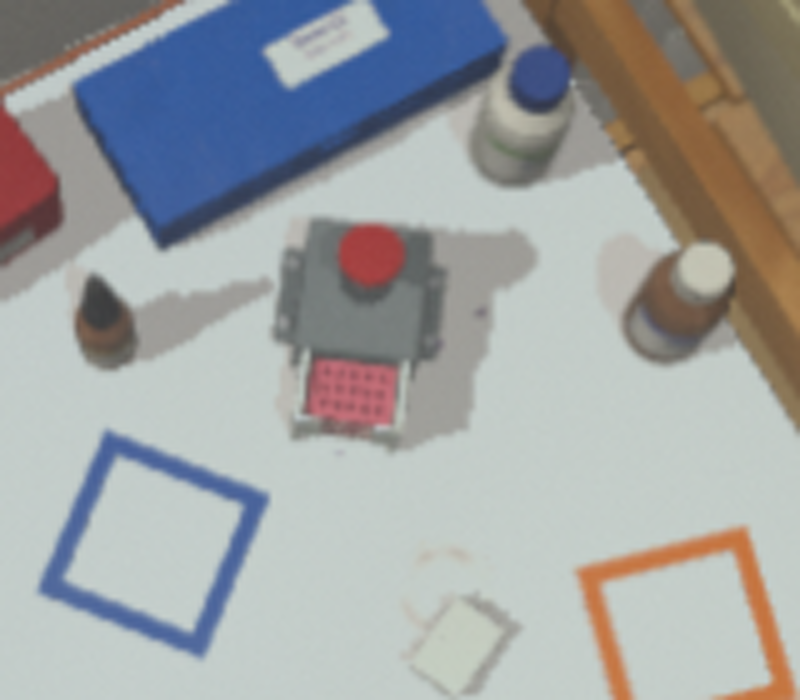

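View pics/crop2.png

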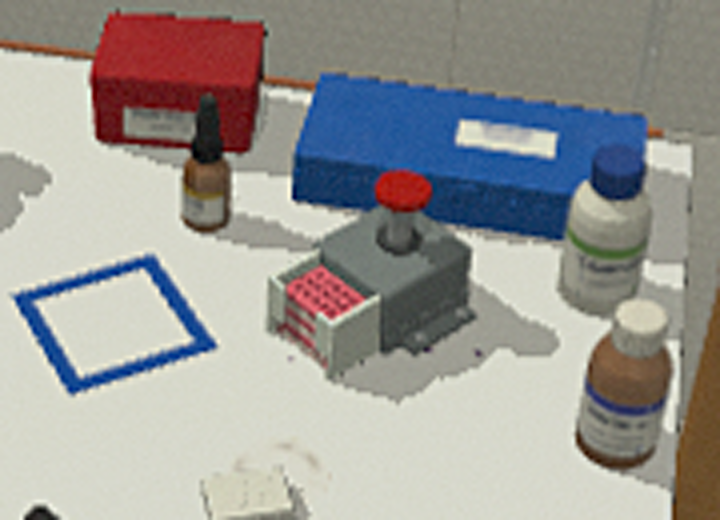

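The crop confirms it: the round red plunger at crop (371,255), pink cassettes in the white magazine and the blue square nearby. Next I map the tall obstacles before moving.

Run:
```python
from m import *
Q=[]
for n in("top","scene"):
    c=camera(n);v,u=np.mgrid[0:400:2,0:640:2];z=c["range_z"][v,u].ravel();uv=np.c_[u.ravel(),v.ravel()].astype(float)
    nn=cv2.undistortPoints(uv.reshape(-1,1,2),np.array(c["camera_matrix"],float),np.array([c["k1"],0,0,0],float)).reshape(-1,2)
    Rm=cv2.Rodrigues(np.array(c["rvec"],float))[0];t=np.array(c["tvec"],float).ravel()
    P=(np.c_[nn,np.ones(len(nn))]*z[:,None]-t)@Rm;Q.append(P[z>0])
    if n=="top":
        for nm,p,h in [("dropper",(306,156),10),("brownb",(418,155),5),("white1",(376,213),12),("white2",(335,279),12),("marker",(375,250),7),("beaker",(240,190),20)]:print(nm,pts(c,[p],h)[0].round())
P=np.vstack(Q);np.save("P.npy",P)
print("max height/10mm, rows x=0..800 step 50, cols y=700..-200 step -50")
for x in range(0,850,50):
    print(x,*["%3d"%(P[(abs(P[:,0]-x)<25)&(abs(P[:,1]-y)<25)][:,2].max(initial=-10)/10) for y in range(700,-250,-50)])
```

```text
dropper [621. 266.  10.]
brownb [628. -19.   5.]
white1 [477.  91.  12.]
white2 [317. 190.  12.]
marker [387.  94.   7.]
beaker [530. 427.  20.]
max height/10mm, rows x=0..800 step 50, cols y=700..-200 step -50
0   0   0   0   0   0  -1  -1  -1  -1  -1  -1  -1  -1  38  38  38  -1  -1  -1
50   0   0   0   0   0   0   0  -1  -1  -1  -1   0   1  38  38  38  33   0  -1
100   0   0  25  37  38   0   0  40  38   0  -1   0   0   1  35  35   0   0  -1
150   0  34  40  49  50   0  38  40  40  40   0   0   0   0   0   0   0   0  -1
200   2   2   2  52   0  17  37  38  39  39   0   0   0  -1  -1  -1  -1  -1  -1
250   2   2   2   0   0  31  37  38  37  17   0   0   0   0   0  -1  -1  -1  -1
300   2   2   2  -1  -1  31  34  36  30  17   1   1   0   0   0   0   0  -1  -1
350   2   2   0  -1  26  31  31  31  18   0   1   0   0   0   1   1   0   0   0
400   2  22  21   0  22  26  27   8   0   0   0   1   1   1   0   0   0   0  20
450  20  28  25  18   2  20  21   0   0   0   0   0   1   0   0   0   0   0  20
500  21  28  26  23   1   5   5   0   0   0   0   0   1   1   0   0  31  31  20
550  46  47  19  19   1   5   5   0   0   0   0   0   0   0   0   0  38  38  37
600  -1  52  59  37   0   0   0   0   4   6   0   4   4   0   6  38  38  38  38
650  -1  -1  59  59  55   0   5   6   5   9   0   8   8   0  36  39  39  39  39
700  -1  -1  -1  -1  52  50  46   6   5   4   4   4   4  10  38  39  37  37  39
750  -1  -1  -1  -1  -1  -1  45  43  41   4   4   4   7  38  38  39  37  37  37
800  -1  -1  -1  -1  -1  -1  -1  38  41  41   4   4   4  46  46  39  37  37  37
```

Emit:
play_rows:
  motion: "0 0 -41 0 0 0 0; 0 0 -82 0 0 0 0; 0 0 -123 0 0 0 0; 0 0 -164 0 0 0 0; 0 0 -205 0 0 0 0"
  squeeze: 30

```text
time: 0.77
tool_pos: [126.3, 560.5, 409.6]
ee_rot: [0.111, 0.994, 0.0, 0.0]
ft_force: [-0.3, 1.0, -0.1]
opening: 25.7
grip_force: 0.0
```

Emit:
play_rows:
  motion: "0 0 -40 0 0 0 0; 0 0 -80 0 0 0 0; -36 -18 -80 0 0 0 0; -72 -36 -80 0 0 0 0; -108 -53 -80 0 0 0 0"

```text
time: 1.18
tool_pos: [220.9, 484.9, 488.6]
ee_rot: [0.11, 0.994, 0.001, 0.001]
ft_force: [1.1, 0.0, -0.3]
opening: -0.1
grip_force: 0.0
```

```bash
python3 -c "
from h import *
s=read_state();print(s['time'],s['tool_pos'],s['ee_rot'],s['joint_pos'],s['ft_force'],s['opening'])"
```

```text
1.1833 [220.88813042 484.93124507 488.61392229] [1.09637731e-01 9.93970910e-01 9.74571768e-04 6.69543243e-04] [ 9.16510767e-01  4.17556398e-02  1.16661381e+00 -1.45287860e-04
  1.93086231e+00 -4.34619604e-01] [ 1.06650027  0.00511034 -0.32830553] -0.0617035435399097
```

Emit:
play_rows:
  motion: "-36 -18 0 0 0 0 0; -72 -36 0 0 0 0 0; -108 -53 0 0 0 0 0; -144 -71 0 0 0 0 0; -180 -89 0 0 0 0 0"

```text
time: 1.6
tool_pos: [377.4, 357.5, 487.7]
ee_rot: [0.111, 0.994, 0.0, 0.0]
ft_force: [0.3, 1.3, -0.2]
opening: 0.3
grip_force: 0.0
```

Emit:
play_rows:
  motion: "-36 -18 0 0 0 0 0; -72 -36 0 0 0 0 0; -108 -53 0 0 0 0 0; -144 -71 0 0 0 0 0; -180 -89 0 0 0 -1.1 0"

```text
time: 2.02
tool_pos: [533.5, 231.0, 487.6]
ee_rot: [0.063, 0.998, 0.0, 0.0]
ft_force: [-0.0, 0.9, -0.4]
opening: -0.3
grip_force: 0.0
```

```bash
python3 -c "
from h import *
s=read_state();print(s['time'],s['tool_pos'],R.from_quat(s['ee_rot']).as_matrix().round(4),s['joint_pos'],s['ft_force'],s['opening'])
c=camera('scene');save(c,'s1.png')"
```

```text
2.0167 [533.47406945 231.01775847 487.57095165] [[-9.922e-01  1.250e-01  2.000e-04]
 [ 1.250e-01  9.922e-01  1.000e-04]
 [-2.000e-04  2.000e-04 -1.000e+00]] [ 2.00878944e-01  1.76531482e-01  1.02263680e+00  8.96341175e-05
  1.94217257e+00 -1.24458051e+00] [-0.04815374  0.9352973  -0.42206275] -0.3182668177378674
```

View pics/s1.png

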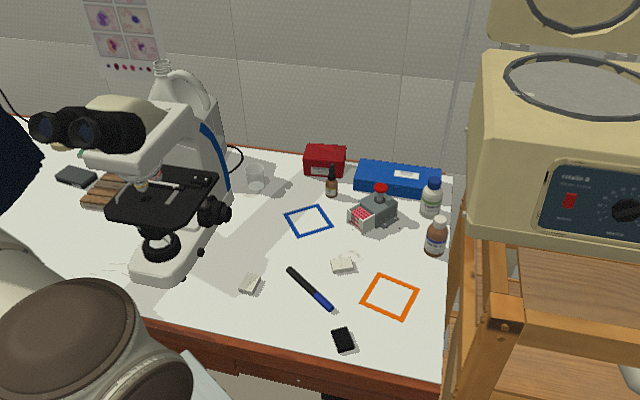

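The scene view shows the table unchanged, but the gripper isn't where I expected it. I'll check its projection.

```bash
python3 -c "
from h import *
s=read_state();print(s['time'],s['tool_pos'])
c=camera('scene');print(proj(c,[s['tool_pos'],[650,137.7,84],[126,560,200],[220,485,488]]));save(c,'s2.png',None,.6)
c=camera('top');save(c,'t2.png');print(proj(c,[s['tool_pos'],[650,137.7,84],[126,560,200],[220,485,488]]))
a=cv2.imread('pics/s2.png');b=cv2.imread('pics/t2.png');b=cv2.resize(b,None,fx=.6,fy=.6);cv2.imwrite('pics/st2.png',np.vstack([a,b]))
"
```

```text
2.0667 [538.29630002 225.79957209 484.90359716]
[[311.99291935  -2.36220081]
 [379.78661939 187.27005964]
 [ 38.58246727 167.64341668]
 [ 45.3955007    8.5733748 ]]
[[314.61151436 110.14339323]
 [358.93989863 135.43137302]
 [139.72673752 380.5426387 ]
 [ 85.99793163 372.55940124]]
```

View pics/st2.png

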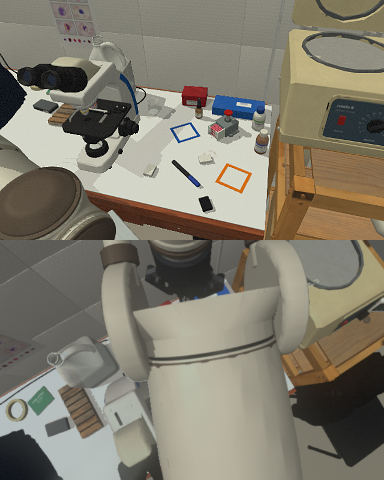

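Emit:
play_rows:
  motion: "-33 -20 0 0 0 0 0; -65 -40 0 0 0 0 0; -97 -60 0 0 0 0 0; -129 -79 0 0 0 0 0; -129 -79 40 0 0 0 0"

```text
time: 2.58
tool_pos: [659.9, 134.2, 456.2]
ee_rot: [0.066, 0.998, 0.0, 0.011]
ft_force: [0.0, 0.0, 1.6]
opening: -0.2
grip_force: 0.0
```

Emit:
play_rows:
  motion: "0 0 40 0 0 0 0; 0 0 80 0 0 0 0; 0 0 120 0 0 0 0; 0 0 160 0 0 0 0; 0 0 200 0 0 0 0"

```text
time: 3.0
tool_pos: [649.5, 139.6, 246.5]
ee_rot: [0.062, 0.998, 0.0, 0.001]
ft_force: [0.6, 0.3, -0.4]
opening: -0.1
grip_force: 0.0
```

Emit:
play_rows:
  motion: "0 0 40 0 0 0 0; 0 0 80 0 0 0 0; 0 0 110 0 0 0 0; 0 0 120 0 0 0 0; 0 0 120 0 0 0 0"

```text
time: 3.42
tool_pos: [647.6, 139.1, 124.4]
ee_rot: [0.062, 0.998, -0.0, -0.003]
ft_force: [0.4, 0.0, 0.4]
opening: 0.1
grip_force: 0.0
```

```bash
python3 -c "
from m import *
c=camera('scene')
s=read_state();print(s['time'],s['tool_pos'],R.from_quat(s['ee_rot']).as_matrix().round(4)[:,:2],s['joint_pos'],s['ft_force'])
h=hsv(c);H,S,V=h[...,0],h[...,1],h[...,2]
m=((H<8)|(H>170))&(S>110);k=blob(m,(365,178,395,206));print(cv2.minEnclosingCircle(k),proj(c,[s['tool_pos']]))
save(c,'s3.png',(300,100,460,240),5)"
```

```text
3.4667 [649.76376395 138.97271848 127.6914925 ] [[-9.922e-01  1.247e-01]
 [ 1.247e-01  9.922e-01]
 [ 9.000e-04  1.000e-04]] [ 2.91579319e-02  4.45496838e-01  1.39475502e+00  2.18989755e-04
  1.30225494e+00 -1.41666265e+00] [ 0.4093449  -0.39125577  0.08845803]
((380.5, 187.0), 6.800835609436035) [[380.85748001 170.89184891]]
```

View pics/s3.png

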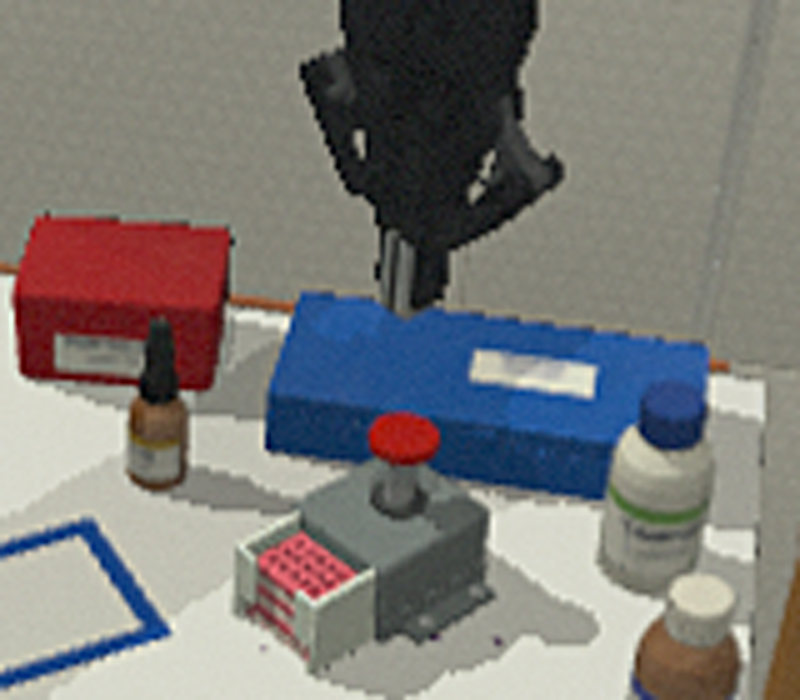

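The closed fingertips at (415,310) in the crop hang directly above the plunger cap at (403,440), with nothing else nearby. I press slowly.

Emit:
play_rows:
  motion: "0 0 25 0 0 0 0; 0 0 38 0 0 0 0; 0 0 42 0 0 0 0; 0 0 45 0 0 0 0; 0 0 48 0 0 0 0"

```text
time: 3.88
tool_pos: [651.3, 138.2, 80.9]
ee_rot: [0.063, 0.998, 0.0, 0.001]
ft_force: [0.3, 0.1, -0.1]
opening: -0.2
grip_force: 0.0
```

Emit:
play_rows:
  motion: "0 0 3 0 0 0 0; 0 0 6 0 0 0 0; 0 0 9 0 0 0 0; 0 0 12 0 0 0 0; 0 0 15 0 0 0 0"

```text
time: 4.3
tool_pos: [650.4, 138.0, 64.4]
ee_rot: [0.063, 0.998, 0.0, 0.0]
ft_force: [-0.6, 0.7, 0.9]
opening: -0.1
grip_force: 0.0
```

Emit:
play_rows:
  motion: "0 0 2 0 0 0 0; 0 0 4 0 0 0 0; 0 0 6 0 0 0 0; 0 0 7 0 0 0 0; 0 0 7 0 0 0 0"

```text
time: 4.72
tool_pos: [650.1, 138.0, 57.2]
ee_rot: [0.063, 0.998, -0.0, -0.0]
ft_force: [0.0, 0.7, 0.4]
opening: -0.1
grip_force: 0.0
```

The force is low for that depth, so I'll look.

```bash
python3 -c "
from m import *
c=camera('scene')
s=read_state();print(s['time'],s['tool_pos'],s['ft_force'],s['tau'])
save(c,'s4.png',(300,100,460,240),5)"
```

```text
4.7667 [650.20189461 138.04879648  57.36037419] [ 0.17821097 -0.34179537 -0.15226913] [-8.18803848e-03 -5.06671250e+01 -3.04693723e+01 -9.59746139e-04
 -5.18528541e-03 -6.13447256e-06]
```

View pics/s4.png

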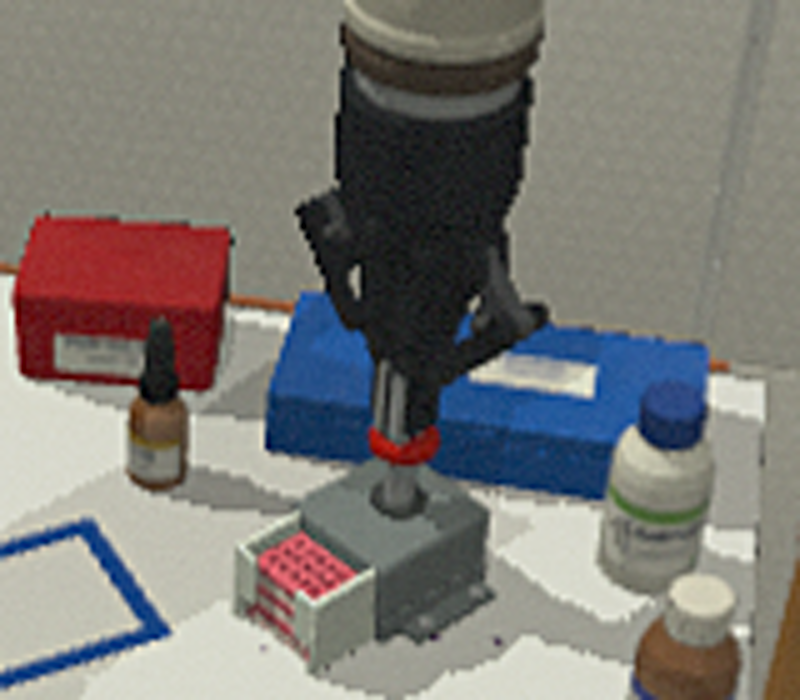

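The cap at crop (403,440) is still up, and the fingertips end at about cap height. The real tip seems to be above the reported TCP, so I'll measure it by depth.

```bash
python3 -c "
from m import *
c=camera('scene')
s=read_state();print(s['time'],s['tool_pos'],s['ft_force'],s['joint_pos'],s['opening'])
def w(u,v):
    z=float(c['range_z'][v,u])
    n=cv2.undistortPoints(np.array([[[u,v]]],float),np.array(c['camera_matrix'],float),np.array([c['k1'],0,0,0],float)).ravel()
    Rm=cv2.Rodrigues(np.array(c['rvec'],float))[0]
    return ((np.array([n[0],n[1],1])*z-np.array(c['tvec'],float).ravel())@Rm).round(0)
for v in range(168,202,2): print(v,[tuple(w(u,v)) for u in (376,379,382,385)], c['image'][v,379],c['image'][v,384])
h=hsv(c);H,S,V=h[...,0],h[...,1],h[...,2]
m=((H<8)|(H>170))&(S>110);print(cv2.boundingRect(blob(m,(365,178,395,206))))
"
```

```text
4.8167 [650.34150519 138.05251255  57.53736443] [-0.19427828 -1.01519292  0.78578915] [ 2.78303061e-02  5.20121342e-01  1.43957296e+00  7.07081800e-06
  1.18180644e+00 -1.41717352e+00] 0.06032449098064307
168 [(np.float64(642.0), np.float64(147.0), np.float64(135.0)), (np.float64(638.0), np.float64(136.0), np.float64(143.0)), (np.float64(638.0), np.float64(129.0), np.float64(146.0)), (np.float64(649.0), np.float64(129.0), np.float64(141.0))] [32 34 39] [27 29 35]
170 [(np.float64(640.0), np.float64(145.0), np.float64(132.0)), (np.float64(638.0), np.float64(135.0), np.float64(138.0)), (np.float64(638.0), np.float64(128.0), np.float64(142.0)), (np.float64(643.0), np.float64(124.0), np.float64(141.0))] [40 43 42] [23 29 29]
172 [(np.float64(642.0), np.float64(146.0), np.float64(125.0)), (np.float64(637.0), np.float64(134.0), np.float64(134.0)), (np.float64(639.0), np.float64(128.0), np.float64(136.0)), (np.float64(638.0), np.float64(120.0), np.float64(141.0))] [31 32 33] [19 12 24]
174 [(np.float64(642.0), np.float64(145.0), np.float64(120.0)), (np.float64(641.0), np.float64(137.0), np.
[... 2890 characters left out ...]
.0), np.float64(60.0)), (np.float64(654.0), np.float64(132.0), np.float64(60.0)), (np.float64(672.0), np.float64(136.0), np.float64(47.0))] [84 82 81] [110 118 113]
198 [(np.float64(651.0), np.float64(146.0), np.float64(48.0)), (np.float64(648.0), np.float64(135.0), np.float64(56.0)), (np.float64(652.0), np.float64(131.0), np.float64(56.0)), (np.float64(665.0), np.float64(131.0), np.float64(48.0))] [92 89 88] [57 59 57]
200 [(np.float64(644.0), np.float64(141.0), np.float64(49.0)), (np.float64(647.0), np.float64(134.0), np.float64(51.0)), (np.float64(654.0), np.float64(131.0), np.float64(49.0)), (np.float64(662.0), np.float64(129.0), np.float64(46.0))] [91 93 90] [47 52 49]
(374, 185, 14, 8)
```

The fingertips really sit at z≈86, about 28 mm above the reported TCP. There is no contact yet, so the tip offset is about 28 mm. I continue down, watching the force.

Emit:
play_rows:
  motion: "0 0 3 0 0 0 0; 0 0 6 0 0 0 0; 0 0 9 0 0 0 0; 0 0 12 0 0 0 0; 0 0 12 0 0 0 0"

```text
time: 5.23
tool_pos: [651.0, 138.1, 45.7]
ee_rot: [0.063, 0.998, 0.0, 0.001]
ft_force: [1.0, 0.2, 3.7]
opening: -0.2
grip_force: 1.8
```

Emit:
play_rows:
  motion: "0 0 3 0 0 0 0; 0 0 6 0 0 0 0; 0 0 9 0 0 0 0; 0 0 11 0 0 0 0; 0 0 11 0 0 0 0"

```text
time: 5.65
tool_pos: [651.0, 138.1, 35.0]
ee_rot: [0.063, 0.998, 0.0, 0.001]
ft_force: [0.3, 0.5, 5.5]
opening: 0.2
grip_force: 2.8
```

Emit:
play_rows:
  motion: "0 0 2 0 0 0 0; 0 0 4 0 0 0 0; 0 0 6 0 0 0 0; 0 0 8 0 0 0 0; 0 0 8 0 0 0 0"

```text
time: 6.07
tool_pos: [651.0, 138.1, 27.4]
ee_rot: [0.063, 0.998, 0.0, 0.001]
ft_force: [-0.5, -0.3, 7.7]
opening: -0.1
grip_force: 3.5
```

Emit:
play_rows:
  motion: "0 0 1 0 0 0 0; 0 0 2 0 0 0 0; 0 0 3 0 0 0 0; 0 0 3 0 0 0 0; 0 0 3 0 0 0 0"

```text
time: 6.48
tool_pos: [651.1, 138.1, 27.1]
ee_rot: [0.063, 0.998, -0.0, 0.001]
ft_force: [-8.2, -0.2, 19.4]
opening: -0.1
grip_force: 10.1
```

The stop is firm at TCP z 27.1, which puts the tip offset at about 29 mm. I release now.

Emit:
play_rows:
  motion: "0 0 -8 0 0 0 0; 0 0 -16 0 0 0 0; 0 0 -24 0 0 0 0; 0 0 -32 0 0 0 0; 0 0 -50 0 0 0 0"

```text
time: 6.9
tool_pos: [647.7, 137.9, 71.1]
ee_rot: [0.063, 0.998, -0.0, -0.003]
ft_force: [-0.8, 0.8, -1.3]
opening: -0.1
grip_force: 0.0
```

Emit:
play_rows:
  motion: "0 0 -30 0 0 0 0; 0 0 -40 0 0 0 0; 0 0 -40 0 0 0 0; 0 0 -40 0 0 0 0; 0 0 -40 0 0 0 0"

```text
time: 7.32
tool_pos: [648.9, 138.0, 111.3]
ee_rot: [0.063, 0.998, -0.0, -0.002]
ft_force: [-0.9, -0.1, -0.4]
opening: 0.3
grip_force: 0.0
```

```bash
cat > f.py <<'E'
from m import *
import sys
s=read_state();print(s["time"],s["tool_pos"],R.from_quat(s["ee_rot"]).as_matrix().round(4)[:,:2].tolist(),s["ft_force"])
def cas(c,box=None,hh=12):
    h=hsv(c);H,S,V=h[...,0],h[...,1],h[...,2]
    m=((H<12)|(H>160))&(S>60)&(V>90)
    P=pts(c,np.argwhere(m)[:,::-1],hh)
    uv=np.argwhere(m);ok=(P[:,0]>470)&(P[:,0]<573)&(P[:,1]>100)&(P[:,1]<300)
    q=np.zeros(m.shape,np.uint8);q[uv[ok][:,0],uv[ok][:,1]]=255
    k=max(cv2.findContours(q,0,1)[0],key=cv2.contourArea)
    return k,cv2.minAreaRect(pts(c,k.reshape(-1,2),hh)[:,:2].astype(np.float32)),int(q.sum()/255)
if __name__=="__main__":
    for n in ("scene","top"):
        c=camera(n)
        if n=="scene": save(c,sys.argv[1],(280,140,460,270),4)
        try:
            k,r,a=cas(c);print(n,r,a,cv2.boundingRect(k))
        except Exception as e: print(n,e)
E
python3 f.py s5.png
```

```text
7.3167 [648.90578481 137.97107795 111.28581173] [[-0.9921, 0.1255], [0.1255, 0.9921], [0.0035, -0.0006]] [-0.9046812  -0.0536872  -0.37761779]
scene ((535.9426879882812, 149.70823669433594), (50.18055725097656, 34.798744201660156), 81.02946472167969) 236 (329, 226, 22, 19)
top ((537.4984741210938, 162.11399841308594), (24.735570907592773, 28.03687286376953), 89.9052734375) 117 (342, 183, 11, 12)
```

View pics/s5.png

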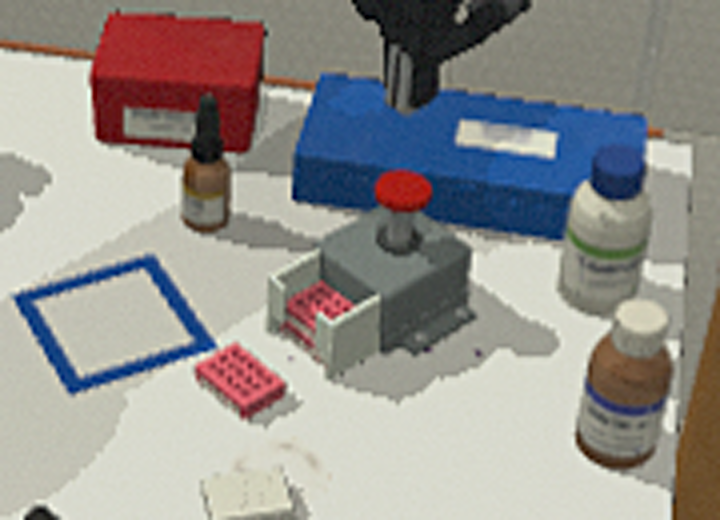

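The pink cassette is out at crop (240,380), the plunger is back up at (403,190) and two cassettes remain. I move behind the cassette on its -y side.

Emit:
play_rows:
  motion: "39 -16 0 0 0 0 0; 77 -33 0 0 0 0 0; 116 -49 0 0 0 0 0; 116 -49 40 0 0 0 0; 116 -49 80 0 0 0 0"

```text
time: 7.83
tool_pos: [529.8, 103.7, 36.0]
ee_rot: [0.063, 0.998, 0.0, 0.004]
ft_force: [0.0, 0.6, -1.2]
opening: 0.1
grip_force: 0.0
```

Emit:
play_rows:
  motion: "0 0 30 0 0 0 0; 0 0 45 0 0 0 0; 0 0 45 0 0 0 0; 0 0 45 0 0 0 0; 0 0 45 0 0 0 0"

```text
time: 8.25
tool_pos: [530.0, 104.0, -10.6]
ee_rot: [0.063, 0.998, 0.0, 0.001]
ft_force: [0.6, 0.1, 0.0]
opening: 0.3
grip_force: 0.0
```

Run:
```python
from f import *
c=camera("scene");s=read_state();print(s["tool_pos"])
print(cas(c)[1:])
z=c["range_z"];p=proj(c,[s["tool_pos"],np.array(s["tool_pos"])+[0,0,29]]);print(p)
v,u=np.mgrid[190:300,300:390];zz=z[v,u].ravel()
n=cv2.undistortPoints(np.c_[u.ravel(),v.ravel()].astype(float).reshape(-1,1,2),np.array(c["camera_matrix"],float),np.array([c["k1"],0,0,0],float)).reshape(-1,2)
P=(np.c_[n,np.ones(len(n))]*zz[:,None]-np.array(c["tvec"],float).ravel())@cv2.Rodrigues(np.array(c["rvec"],float))[0]
col=c["image"][v,u].reshape(-1,3)
m=(abs(P[:,0]-530)<20)&(abs(P[:,1]-103)<25)&(P[:,2]>4)&(P[:,2]<70)
for a in range(4,70,6):
    q=P[m&(P[:,2]>=a)&(P[:,2]<a+6)]
    if len(q)>2:print(a,len(q),q.min(0).round(),q.max(0).round())
```

```text
8.25 [530.01710764 103.96200392 -10.59589345] [[-0.9921, 0.1254], [0.1254, 0.9921], [-0.0015, 0.0001]] [0.55062767 0.12354756 0.02145134]
[530.58335475 103.94955088 -10.01530832]
(((536.0088500976562, 149.716796875), (50.076011657714844, 35.15315628051758), 81.31715393066406), 222)
[[353.69139882 253.65914579]
 [354.2734121  244.07727511]]
4 13 [510.  83.   4.] [542. 117.   5.]
16 3 [521.  98.  21.] [526. 102.  22.]
22 12 [519.  93.  23.] [528. 120.  28.]
28 27 [518.  91.  28.] [536. 110.  33.]
34 27 [517.  89.  34.] [535. 119.  40.]
40 26 [519.  90.  40.] [531. 119.  46.]
46 29 [518.  91.  46.] [528. 119.  52.]
52 16 [519.  91.  52.] [526. 112.  58.]
58 20 [516.  79.  58.] [524. 117.  64.]
64 30 [516.  82.  65.] [536. 128.  70.]
```

Emit:
play_rows:
  motion: "0 0 10 0 0 0 0; 0 0 14 0 0 0 0; 0 0 14 0 0 0 0; 0 5 14 0 0 0 0; 0 10 14 0 0 0 0"

```text
time: 8.72
tool_pos: [530.5, 114.2, -25.4]
ee_rot: [0.063, 0.998, 0.0, 0.0]
ft_force: [-0.6, -0.7, -0.0]
opening: -0.2
grip_force: 0.0
```

```bash
cat > arc.py <<'E'
import numpy as np,sys
# cassette start, goal, heading, finger offset, rows ; TCP shifts in tool frame (x=(-s.. )) per call of 5 rows
def plan(C0,G,th0,off,n,start,dth=None):
    C0,G=np.array(C0,float),np.array(G,float);v=G-C0;ch=np.arctan2(v[1],v[0]);t0=np.radians(th0);turn=2*(ch-t0)
    T=[np.r_[start,t0]]
    for i in range(n+1):
        a=i/n; th=t0+turn*a
        c=C0+np.linalg.norm(v)*(np.sin(turn*a/2)/np.sin(turn/2) if abs(turn)>1e-4 else a)*np.array([np.cos(t0+turn*a/2),np.sin(t0+turn*a/2)])
        T.append(np.r_[c-off*np.array([np.cos(th),np.sin(th)]),th])
    T=T[:1]+T[2:] if n%5==0 else T
    for i in range(0,len(T)-1,5):
        b=T[i];ty=np.array([np.cos(b[2]),np.sin(b[2])]);tx=np.array([-ty[1],ty[0]])
        print("; ".join("%.1f %.1f 0 0 0 %.2f 0"%((t[:2]-b[:2])@tx,(t[:2]-b[:2])@ty,-np.degrees(t[2]-b[2])/5) for t in T[i+1:i+6]),T[min(i+5,len(T)-1)].round(2))
E
python3 - <<'E'
from arc import plan
from h import *
s=read_state();print(s['tool_pos'],s['ft_force'])
plan((536,153),(528.5,242),82.8,35.5,20,(531.3,113.9))
E
```

```text
[530.48710163 114.15564081 -25.37017736] [-0.57722442 -0.70075205 -0.04955877]
-0.5 8.4 0 0 0 -0.24 0; -1.1 12.9 0 0 0 -0.48 0; -1.6 17.4 0 0 0 -0.72 0; -2.0 22.0 0 0 0 -0.96 0; -2.3 26.5 0 0 0 -1.20 0 [536.91 139.93   1.55]
-0.7 4.5 0 0 0 -0.24 0; -1.3 9.0 0 0 0 -0.48 0; -1.8 13.6 0 0 0 -0.72 0; -2.2 18.1 0 0 0 -0.96 0; -2.5 22.6 0 0 0 -1.20 0 [539.91 162.52   1.65]
-0.7 4.5 0 0 0 -0.24 0; -1.3 9.0 0 0 0 -0.48 0; -1.8 13.6 0 0 0 -0.72 0; -2.2 18.1 0 0 0 -0.96 0; -2.5 22.6 0 0 0 -1.20 0 [540.54 185.3    1.76]
-0.7 4.5 0 0 0 -0.24 0; -1.3 9.0 0 0 0 -0.48 0; -1.8 13.6 0 0 0 -0.72 0; -2.2 18.1 0 0 0 -0.96 0; -2.5 22.6 0 0 0 -1.20 0 [538.78 208.02   1.86]
```

Emit:
play_rows:
  motion: "-0.5 5 0 0 0 -0.2 0; -1 10 0 0 0 -0.4 0; -1.6 16 0 0 0 -0.7 0; -2 22 0 0 0 -1 0; -2.3 26.5 0 0 0 -1.2 0"

```text
time: 9.13
tool_pos: [536.2, 140.7, -25.4]
ee_rot: [0.009, 1.0, 0.0, 0.0]
ft_force: [-0.0, -0.1, 1.0]
opening: -0.3
grip_force: 0.3
```

Emit:
play_rows:
  motion: "-0.7 4.5 0 0 0 -0.2 0; -1.3 9 0 0 0 -0.5 0; -1.8 13.5 0 0 0 -0.7 0; -2.2 18 0 0 0 -1 0; -2.5 22.5 0 0 0 -1.2 0"

```text
time: 9.55
tool_pos: [539.1, 162.7, -25.4]
ee_rot: [-0.043, 0.999, -0.0, 0.0]
ft_force: [-0.5, -1.9, 1.4]
opening: -0.3
grip_force: 0.7
```

```bash
python3 f.py s6.png
```

```text
9.55 [539.07459986 162.7208372  -25.39918244] [[-0.9963, -0.0858], [-0.0858, 0.9963], [-0.0002, -0.0001]] [-0.5339465  -1.88739549  1.36670089]
scene ((536.8782348632812, 192.674072265625), (36.453487396240234, 48.76042175292969), 1.828424334526062) 166 (315, 217, 16, 18)
top max() iterable argument is empty
```

View pics/s6.png

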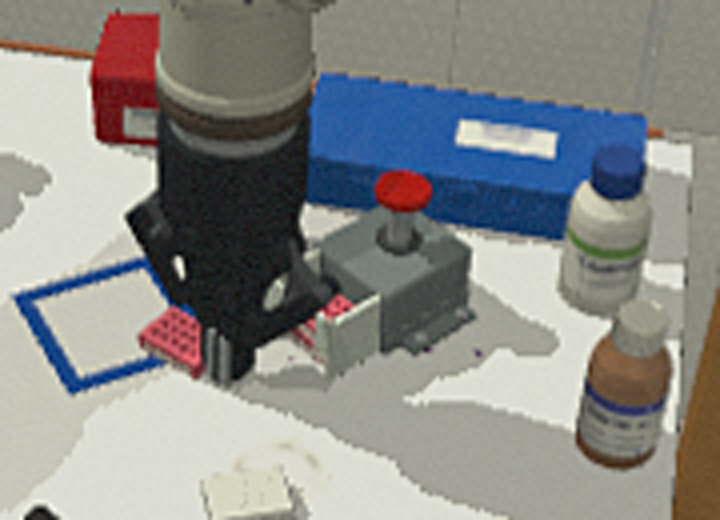

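The cassette at crop (170,340) is riding flat against the fingertips toward the blue square. I continue, stopping slightly short.

Emit:
play_rows:
  motion: "-0.7 4.5 0 0 0 -0.2 0; -1.3 9 0 0 0 -0.5 0; -1.8 13.5 0 0 0 -0.7 0; -2.2 18 0 0 0 -1 0; -2.5 22.5 0 0 0 -1.2 0"

```text
time: 10.07
tool_pos: [539.4, 185.5, -25.6]
ee_rot: [-0.095, 0.995, 0.0, -0.0]
ft_force: [0.1, -0.1, -0.2]
opening: 0.1
grip_force: 0.0
```

Emit:
play_rows:
  motion: "-0.7 4.5 0 0 0 -0.2 0; -1.3 9 0 0 0 -0.5 0; -1.8 13.5 0 0 0 -0.7 0; -2.2 17 0 0 0 -1 0; -2.3 19 0 0 0 -1.1 0"

```text
time: 10.48
tool_pos: [538.2, 204.6, -25.5]
ee_rot: [-0.143, 0.99, 0.0, 0.0]
ft_force: [0.8, -0.5, 0.4]
opening: 0.7
grip_force: 0.0
```

Emit:
play_rows:
  motion: "0 -4 0 0 0 0 0; 0 -16 0 0 0 0 0; 0 -30 0 0 0 0 0; 0 -50 -20 0 0 0 0; 0 -80 -40 0 0 0 0"

```text
time: 10.9
tool_pos: [558.9, 126.2, 13.4]
ee_rot: [-0.142, 0.99, 0.0, -0.002]
ft_force: [0.2, 0.7, 0.2]
opening: -0.1
grip_force: 0.0
```

```bash
cat > g.py <<'E'
from f import *
c=camera("scene");h=hsv(c);k,r,a=cas(c);print("z12",r,a)
# top face only: brightest pink; nearest outline corners
P0=[]
H,S,V=h[...,0],h[...,1],h[...,2]
m=(H>100)&(H<125)&(S>120);b=blob(m,(275,198,340,242));rb=cv2.minAreaRect(pts(c,b.reshape(-1,2),0)[:,:2].astype(np.float32));print("blue",rb)
# model-free: left/right/top outline extremes of hull at z=12 (far edges) and z=0 (near edges)
for z in(0,12):
    p=pts(c,cv2.convexHull(k).reshape(-1,2),z)[:,:2];print(z,p.round(0).tolist())
save(c,sys.argv[1],(290,190,345,245),10)
s=read_state();print(s["tool_pos"])
E
python3 g.py s7.png
```

```text
10.9 [558.89608201 126.22976256  13.43695707] [[-0.9596, -0.2815], [-0.2815, 0.9596], [0.0039, 0.0013]] [0.22445817 0.65219232 0.22899136]
z12 ((529.8720703125, 234.99771118164062), (38.17254638671875, 47.76621627807617), 13.931270599365234) 216
blue ((530.291015625, 242.836669921875), (87.73026275634766, 87.86520385742188), 68.31611633300781)
0 [[553.0, 269.0], [562.0, 234.0], [552.0, 225.0], [545.0, 222.0], [527.0, 217.0], [526.0, 218.0], [516.0, 257.0], [523.0, 264.0], [542.0, 270.0], [550.0, 272.0]]
12 [[544.0, 259.0], [552.0, 225.0], [542.0, 216.0], [536.0, 213.0], [518.0, 207.0], [517.0, 209.0], [507.0, 247.0], [514.0, 254.0], [532.0, 260.0], [540.0, 262.0]]
[565.61554489 120.51433307  19.25682335]
```

View pics/s7.png

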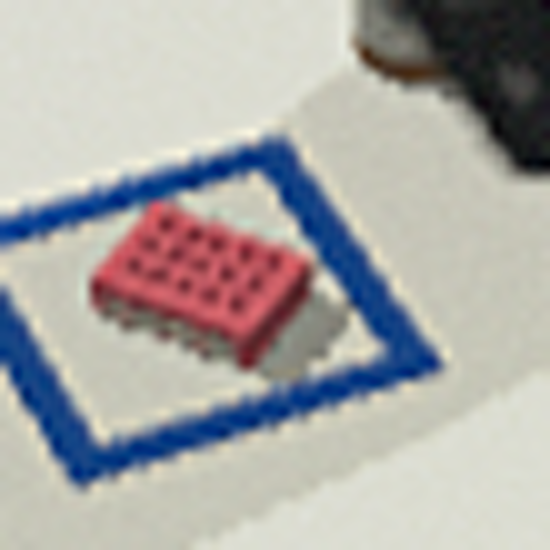

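The cassette lies inside the blue square. Its top-face corners are at about crop (152,205), (312,268), (252,335) and (95,282). I compute its offset from the centre.

Run:
```python
from f import *
c=camera("scene")
q=np.array([(152,205),(312,268),(252,335),(95,282)])/10-0.5+[290,190]
p=pts(c,q,12)[:,:2];print(p.round(1),p.mean(0));e=np.diff(np.vstack([p,p[:1]]),axis=0);print(np.linalg.norm(e,axis=1),np.degrees(np.arctan2(e[:,1],e[:,0])))
t=camera("top")
try: print(cas(t)[1:])
except Exception as x: print(x)
```

```text
10.95 [565.61554489 120.51433307  19.25682335] [[-0.9605, -0.2783], [-0.2783, 0.9605], [-0.0061, -0.005]] [ 5.43061305 -2.96558731  3.38780023]
[[540.  262.4]
 [549.9 220.8]
 [524.7 214.8]
 [512.6 252.8]] [531.80506888 237.7019983 ]
[42.82019178 25.97972729 39.81140751 29.05394335] [ -76.58589141 -166.81223024  107.61703567   19.36702584]
(((529.7046508789062, 237.42630004882812), (29.679767608642578, 41.122711181640625), 16.13206672668457), 197)
```

It is about 5 mm short of the centre: (-2,+4.4) mm is still needed, along the current heading. A short final push follows.

Emit:
play_rows:
  motion: "0 25 15 0 0 0 0; 0 48 40 0 0 0 0; 0 62 40 0 0 0 0; 0 70 40 0 0 0 0; 0 75 40 0 0 0 0"

```text
time: 11.47
tool_pos: [538.1, 200.0, -26.4]
ee_rot: [-0.142, 0.99, 0.0, -0.001]
ft_force: [0.0, -0.4, 0.1]
opening: 0.3
grip_force: 0.0
```

Emit:
play_rows:
  motion: "0 3 0 0 0 0 0; 0.2 5 0 0 0 0 0; 0.3 7 0 0 0 0 0; 0.5 9 0 0 0 0 0; 0.6 9.8 0 0 0 0 0"

```text
time: 11.88
tool_pos: [536.4, 208.3, -25.4]
ee_rot: [-0.142, 0.99, -0.0, 0.0]
ft_force: [0.8, -0.9, 1.0]
opening: 0.2
grip_force: 0.1
```

Emit:
play_rows:
  motion: "0 0 0 0 0 0 0; 0 -5 0 0 0 0 0; 0 -20 0 0 0 0 0; 0 -40 -15 0 0 0 0; 0 -65 -40 0 0 0 0"

```text
time: 12.3
tool_pos: [551.4, 145.6, 11.9]
ee_rot: [-0.142, 0.99, 0.0, -0.003]
ft_force: [1.1, 0.6, -0.3]
opening: -0.1
grip_force: 0.0
```

Emit:
play_rows:
  motion: "0 0 -30 0 0 0 0; 0 0 -70 0 0 0 0; 0 0 -100 0 0 0 0; 0 0 -100 0 0 0 0; 0 0 -100 0 0 0 0"

```text
time: 12.72
tool_pos: [556.5, 145.7, 117.0]
ee_rot: [-0.141, 0.99, -0.0, 0.003]
ft_force: [-0.2, 0.5, -1.2]
opening: -0.4
grip_force: 0.0
```

```bash
python3 g.py s8.png
python3 - <<'E'
from f import *
c=camera("top")
try: print(cas(c)[1:])
except Exception as x: print(x)
c=camera("scene");h=hsv(c);H,S,V=h[...,0],h[...,1],h[...,2]
m=((H<8)|(H>170))&(S>110);print("plunger",cv2.boundingRect(blob(m,(365,178,395,206))))
save(c,"fin.png",(230,110,470,350),2.5)
E
```

```text
12.7167 [556.51885048 145.68926848 117.03962721] [[-0.96, -0.2801], [-0.2801, 0.96], [-0.0051, -0.0013]] [-0.21169534  0.5159733  -1.17596033]
z12 ((528.4375610351562, 238.69029235839844), (38.779605865478516, 47.23719787597656), 14.76863956451416) 213
blue ((530.291015625, 242.836669921875), (87.73026275634766, 87.86520385742188), 68.31611633300781)
0 [[552.0, 270.0], [556.0, 255.0], [559.0, 242.0], [560.0, 236.0], [553.0, 229.0], [546.0, 226.0], [526.0, 222.0], [523.0, 225.0], [515.0, 259.0], [524.0, 269.0], [543.0, 275.0], [547.0, 275.0]]
12 [[542.0, 260.0], [547.0, 245.0], [550.0, 232.0], [550.0, 227.0], [543.0, 220.0], [537.0, 216.0], [517.0, 213.0], [514.0, 216.0], [506.0, 249.0], [515.0, 259.0], [533.0, 264.0], [537.0, 265.0]]
[554.72331903 145.7195372  114.6960563 ]
12.7667 [554.72331903 145.7195372  114.6960563 ] [[-0.9599, -0.2802], [-0.2802, 0.9599], [-0.0007, -0.0003]] [ 1.06654588 -0.21491855 -0.08296608]
(((528.5475463867188, 241.19497680664062), (29.410459518432617, 41.46082305908203), 14.883469581604004), 199)
plunger (374, 183, 14, 10)
```

View pics/fin.png

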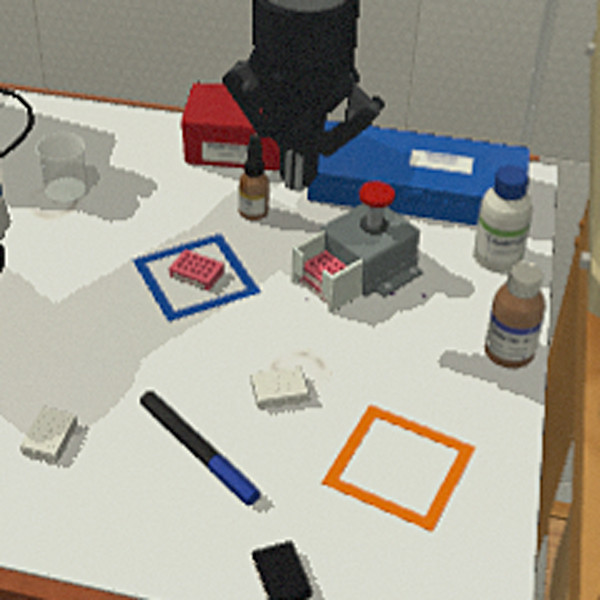

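The top view puts the cassette at (528.5,241.2) and the square's centre at (527.1,241.0), about 1.5 mm apart. The plunger is up, two cassettes remain in the dispenser, the bystanders are untouched and the arm is clear.

```bash
python3 -c "
from plant import *
print(job_done())"
```

```text
the job is handed in; nothing more can be done
None
```

I pressed the plunger once and it sprang back; the one pink cassette it pushed out was then slid to within about 2 mm of the blue square's centre, the bottles, beaker and marker looked untouched in the last picture, and the job was handed in after about 13 s of robot time.

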